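# Try a freshly cast bayonet lid on the coffee grinder, half-way to its lock

## Task

The new lid for the coffee grinder has set in its open plaster mould: lift it out by its grip bar, set it into the grinder's collar with the bar in line with the two ears so that its lugs drop fully home through the slots, and twist it clockwise (seen from above) against the switch spring. Stop half-way to the lock, which clicks when the bar lies square across the ears, so with the bar at 45 degrees to the ears, and never turn it on into the lock. Finish while still holding the lid there in the gripper, and leave the other things on the table where they are.

Things in the scene. Friction and masses are not known exactly. Their poses are not given: they have to be found in the camera images.
- lid_bar (a point): cast grey lid, loose, about 80 g: disc 80 mm across, 5 mm thick, with an upright grip bar on top (46 mm long, 12 wide, 30 high) and a plug with two lugs below (see lid). This point: centre of the bar, half-way up, 15 mm above the disc's top, 33 mm above the lid's underside. x along the bar (and lugs), z up; the same after a half turn
- lid: the same lid, origin at the centre of its underside. Plug 53 mm across, 13 mm deep under the disc; at its foot two lugs, 11 mm wide, 5 mm thick, reach 35.5 mm from the axis on the line of the bar (x)
- mould_top (a point): open mould, fixed: round white plaster block 124 mm across, 29 mm high, with a cavity in the lid's shape (2.5 to 3 mm play all round); the lid lies in it bar upward, disc about flush with the mould's top. This point: centre of its top face; x along the lug pockets, z up. Mould and grinder may be on either side of the table
- collar_top (a point): centre of the top of the grinder's black collar, 115 mm above the table, 94 mm across; z up, x along the two black ears (14 mm wide, out to 59 mm from the axis) and the two slots at their inner ends; same after a half turn. Mouth 59 mm across, slots 17 mm wide. Lid home: disc on the collar, lid_bar 20 mm above this point (2 mm play up); lugs not through the slots: 13 mm higher
- grinder: coffee grinder, fixed, steel; origin at its foot, axes as collar_top. The lid in it turns only clockwise from above, from bar in line with the ears (entry, 0 degrees) to bar square across them, in line with two small steel studs (lock, 90 degrees). Half-way is 45. A ball click resists from about 60 degrees on
- switch_ring (a joint): sprung ring in the collar, rad: 0 at rest, grows clockwise to 1.44 at the lock. The lugs meet it about 0.13 rad (0.03 to 0.22) after entry and push it; it then reads the lid's twist less that. Its spring pushes back with 0.07 N m at 0, 0.15 N m at half-way, and turns the lid back most or all of the way if let go
- half_center (a point): bystander: the other half of the mould, a loose plaster disc 120 mm across and 30 mm high, lying on a flat black trivet; its centre
- cup: bystander: amber glass cup in a steel holder, 66 mm across, 90 mm high, handle to +y; origin at its foot
- teapot: bystander: white ceramic teapot, 124 mm across the belly, 122 mm high, spout to its +x; origin at its foot
- jar: bystander: green glass jar with a steel cap, 76 mm across, 100 mm high; origin at its foot
- sugar_bowl: bystander: blue ceramic bowl, 110 mm across, 60 mm high; origin at its foot
- spoon_grip (a point): bystander: steel spoon 150 mm long lying flat; a point on its handle
Mind the look-alikes: they are no part of the job. What is shaped like the grinder but pink is not meant. What is shaped like the part that bears mould_top but blue or turquoise is not meant.

How it is judged (in metres and radians):
On the way, in this order (a step that is already met when the one before it is completed fails the run):
1. the lid is held in the gripper, lifted clear out of the mould (its underside above the mould's top) (z of lid_bar in the frame of mould_top above 0.04 m and contact force between the fingers and lid above 1.5 N), for 0.1 s.
2. the lid, held, is fully home in the collar near entry (bar within 25 degrees of the ears' line) (horizontal distance between lid_bar and collar_top below 0.007 m and z of lid_bar in the frame of collar_top between 0.015 and 0.0245 m and angle between lid_bar's own z axis and vertical below 0.12 rad and contact force between the fingers and lid above 1.5 N and angle between the x axis of lid_bar and the x axis of collar_top, either way round below 0.436 rad), for 0.05 s.
At the end, for the whole second after the job is handed in: The lid is home in the collar (lid_bar within 7 mm of its axis, 15 to 24.5 mm above its top, upright within 0.12 rad), the bar turned clockwise 33 to 57 degrees from the ears' line, the switch ring at 0.34 to 1.02 rad, the lid at rest, and the fingers still hold the lid (over 1.5 N) (horizontal distance between lid_bar and collar_top below 0.007 m and z of lid_bar in the frame of collar_top between 0.015 and 0.0245 m and angle between lid_bar's own z axis and vertical below 0.12 rad and contact force between the fingers and lid above 1.5 N and angle between the x axis of lid_bar and the x axis of collar_top, either way round between 0.576 and 0.995 rad and value of joint switch_ring between 0.34 and 1.02 rad and angular speed of lid below 0.2 rad/s and linear speed of lid below 0.02 m/s); the arm keeps its last pose, push and grip.
It fails at once if the lid is turned on into the lock click (switch ring past 1.13 rad) (value of joint switch_ring above 1.13 rad).
It fails at once if a bystander (mould half, cup, teapot, jar, bowl or spoon) is moved by more than 30 mm (distance of any of half_center, cup, teapot, jar, sugar_bowl, spoon_grip from where it was at the start of the episode above 0.03 m).
It also fails if it takes over 56 s, if anything falls off the work surface, if the arm or the gripper's body presses on something with over 40 N, if the wrist force passes 120 N, or if a joint passes its speed limit or range.

## Robot

A 6-joint arm with a two-finger parallel gripper is mounted at the origin on the work surface. World frame = base frame: x ahead of the robot, y to its left, z up, the work surface at z = 0. Lengths are in mm, angles in rad, forces in N, time in s.
With the tool pointing down it reaches from about 275 to 750 mm from the base axis. Payload 10.2 kg.
Tool frame: the origin (TCP) lies between the finger pads; the fingertips stand 17 mm ahead of it and the grasp point (between the pads) lies 2 mm behind it (tips_ahead is the distance from the TCP to the fingertips, in mm); z points along the fingers, y is the line along which they close (so a half turn about z gives the same grasp; the last joint's range is limited). The gripper opens to 85 mm and grips with 20 to 120 N. Pads are 22 mm wide; open, the fingers measure 114 mm over their backs; the gripper's body (76 mm by 85 mm) begins 54 mm behind the grasp point. The pads swing forward as they close: fully open they stand 13 mm farther back than shut.
Start: joints at [0.942, 0.313, 1.498, -0, 1.331, -0.223], TCP at [207.259, 482.364, 227.994] pointing down, gripper open.
Joint ranges: [-2.94, 2.94], [-0.97, 2.17], [0.19, 2.56], [-1.23, 4.37], [0.02, 3.11], [-2.88, 2.88]. Speed limits (rad/s): [2.39, 2.39, 3.01, 3.14, 3.14, 3.14].

## Interface

Orientations are given as a unit quaternion [w, x, y, z].
In Python, from rig import sense, capture, finish_job, boxes_of, tips_ahead gives the robot as it stands.
- The arm moves only by the tool drive_tool, never from a script. Its argument "commands" is text: rows parted by semicolons, each of 7 numbers parted by spaces: the shift along the world's x, y, z in units of 0.1 m (1.0 is 0.1 m), then the turn, a rotation vector about the world's x, y, z in units of pi/4 rad (1.0 is pi/4 rad), then the opening in per cent of the stroke, from 0 (shut) to 100 (fully open). A call has 1 to 20 rows; each row shifts and turns the commanded pose from where the row before left it; what a row does not reach is not made up. A row lasts 1/12 s, in which the tool goes at most 41.7 mm and 7.16 degrees, less where a joint would pass 70% of its speed; a pose out of reach is approached as far as the arm can. A call with a number of a shift or a turn outside -1 to 1 is refused whole. A call with a gripper value outside its range is refused whole. The fingers move at their own pace and stop on an object; "force" is the grip in N (left out, the last holds). Time passes only in rows, so rows that do not move let the fingers close. It gives the time, the measured TCP pose, the force, the opening and the grip force at its end, in the units of the state.
- sense(): the state, without advancing time (a new reading comes with each control period).
- capture(name): name is "side" or "top" or "wrist"; returns a dict with "pixels" (384x512x3 uint8, blue, green, red), "fov_y" (degrees; the focal length in pixels is half the picture's height over the tangent of half this angle, whatever the lens; pixels are square), "cx", "cy" (the principal point, pixels), "position" and "attitude" of the camera in the world; the wrist camera has in their place "tool_from_camera" (4x4, takes a point from camera to tool coordinates, whose origin is the TCP and whose axes are the flange's). Camera axes: x right, y down, z forward; pixel columns grow to the right and rows downward; lengths in mm; the calibration is good to about 2 mm. A picture is of the moment at which its call begins: read the wrist's pose just before it. There is no depth.
- finish_job(): hands the job in; it is judged then, once.
Trained networks look in a picture, given as the dict that the camera call returned (one of the last four; its "shot" number tells which), for a name from the list of things; names that differ only in an ending like _2 or _b are one class to them, and where a whole thing is asked for, a point or a joint stands for the part that bears it (a point fixed in the world has none). Each returns a list of dicts, best first, with "confidence" (0 to 1); they miss things now and then, are a little off and sometimes report something else, mostly with a low value. They report only what shows in the picture. A call takes as long as a camera call. They do not tell look-alikes from the thing itself.
- boxes_of(picture, name): "position" ([column, row] in pixels, amid what is visible of it).
The state is a dict: "time_s": time; "joints": joint angles; "dq": joint speeds; "tau": joint torques, N m; "eef_pos": TCP position; "ee_rot": TCP orientation; "force": force on the tool from outside, world axes, zero at the start; "wrist_torque": the same for the moment, N m; "grip_width": opening from 0.0 (shut) to 1.0 (fully open); "grip_force": force on a finger pad.
Only numpy, scipy, OpenCV 4.12 (cv2) and the standard library are available. Lean on these libraries where they do the work, as an engineer would, in place of code of your own. Each camera call takes 0.05 s, during which the arm holds its last target. There are 200 camera calls.

## Working session

There is one attempt and no reset: what is moved stays moved. The work goes in short steps, Python scripts to look and compute and a tool call to move; the robot and the scene stay as the last step left them, time stands still between calls to the robot, and variables do not carry over. Pictures are saved under pics/ and viewed, at most 10 in all, crops included, and the job is handed in when it is done.

Besides the shell and the picture viewer there is one more tool, called by a JSON object that holds its "fn" and its "kwargs". drive_tool: Moves the arm, as the interface text tells. Shifts and turns lie within -1 to 1; 1 stands for 0.1 m of shift or pi/4 rad of turn. Its arguments: {"type":"object","properties":{"commands":{"type":"string"},"force":{"type":"number"}},"required":["commands"]}

```bash
ls; mkdir -p pics
cat > h.py <<'E'
import numpy as np, cv2
from scipy.spatial.transform import Rotation as R
from rig import sense, capture, finish_job, boxes_of, tips_ahead
def q2R(q): return R.from_quat([q[1],q[2],q[3],q[0]]).as_matrix()
def cam(name):
    s=sense(); p=capture(name)
    p['f']=p['pixels'].shape[0]/2/np.tan(np.radians(p['fov_y'])/2)
    if name=='wrist':
        T=np.eye(4); T[:3,:3]=q2R(s['ee_rot']); T[:3,3]=s['eef_pos']
        T=T@np.array(p['tool_from_camera']); p['Rc']=T[:3,:3]; p['tc']=T[:3,3]
    else:
        a=np.array(p['attitude'],float); p['Rc']=a[:3,:3] if a.ndim==2 else q2R(a); p['tc']=np.array(p['position'],float)
    return p
def atz(p,uv,z):
    d=p['Rc']@np.array([(uv[0]-p['cx'])/p['f'],(uv[1]-p['cy'])/p['f'],1]); return p['tc']+d*(z-p['tc'][2])/d[2]
def proj(p,X):
    c=(np.atleast_2d(X)-p['tc'])@p['Rc']; return c[:,:2]/c[:,2:]*p['f']+[p['cx'],p['cy']]
E
python3 - <<'E'
from h import *
for n in('top','side'):
    p=cam(n); cv2.imwrite(f'pics/{n}1.png',p['pixels']); print(n,p['f'],p['tc'],p['Rc'][:,2], p['attitude'])
    for o,z in(('lid_bar',44),('mould_top',29),('collar_top',115),('grinder',60),('half_center',20),('cup',45),('teapot',60),('jar',50)):
        for d in boxes_of(p,o)[:3]: print(o,np.round(d['position']),round(d['confidence'],2),atz(p,d['position'],z).round())
print(sense())
E
```

```text
pics
top 370.1320749615559 [ 419.5900448     3.78334706 1379.35226162] [ 0.07789908 -0.0029756  -0.99695681] [-0.02612039  0.71605522 -0.69695289  0.02897103]
lid_bar [186. 192.] 0.57 [507. 237.  44.]
mould_top [191. 199.] 0.93 [484. 219.  29.]
mould_top [187. 245.] 0.81 [317. 228.  29.]
mould_top [220. 142.] 0.73 [697. 120.  29.]
collar_top [306. 260.] 0.97 [ 285. -191.  115.]
collar_top [352. 174.] 0.87 [ 582. -344.  115.]
collar_top [303. 211.] 0.65 [ 450. -177.  115.]
grinder [304. 210.] 0.77 [ 456. -187.   60.]
grinder [300. 255.] 0.72 [ 294. -177.   60.]
grinder [353. 173.] 0.61 [ 592. -361.   60.]
half_center [255. 194.] 0.7 [510. -12.  20.]
cup [260. 135.] 0.67 [723. -23.  45.]
teapot [170. 122.] 0.67 [760. 301.  60.]
jar [340. 134.] 0.6 [ 735. -315.   50.]
side 373.0250333628848 [ 168.21939785 -600.22993851  925.70913435] [ 0.32052515  0.54720624 -0.773194  ] [-0.32467818  0.90963821 -0.24321867  0.08937045]
lid_bar [211. 150.] 0.84 [493. 237.  44.]
lid_bar [263. 251.] 0.27 [ 446. -178.   44.]
mould_top [213. 159.] 0.89 [485. 209.  29.]
mould_top [167. 178.] 0.89 [322. 206. 
[... 521 characters left out ...]
-309.   50.]
{'time_s': 0.9, 'joints': array([ 9.41582199e-01,  3.12856775e-01,  1.49767639e+00, -8.15561925e-06,
        1.33100959e+00, -2.23366010e-01]), 'dq': array([-0.00098004, -0.00235241,  0.00120064, -0.00020738, -0.0018197 ,
       -0.00061495]), 'tau': array([ 8.35284482e-04, -4.12157965e+01, -2.59899849e+01, -1.45033405e-04,
        4.43003992e-04, -1.56072446e-05]), 'eef_pos': array([207.27226449, 482.36353469, 228.0252027 ]), 'ee_rot': array([1.39220719e-05, 2.01533301e-01, 9.79481663e-01, 2.10763200e-05]), 'force': array([ 0.34662007, -0.03382365, -0.10312169]), 'wrist_torque': array([ 0.04315773,  0.03769803, -0.01617194]), 'grip_force': 0.0, 'grip_width': 0.9996654871694437}
```

Run:
```python
import cv2,numpy as np
a=cv2.imread('pics/top1.png')[90:320,130:420]; b=cv2.imread('pics/side1.png')[90:330,130:420]
a=cv2.resize(a,(800,634))[:600]
cv2.imwrite('pics/topc.png',a); cv2.imwrite('pics/sidec.png',cv2.resize(b,(725,600)))
```

```text
(no output)
```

View pics/topc.png

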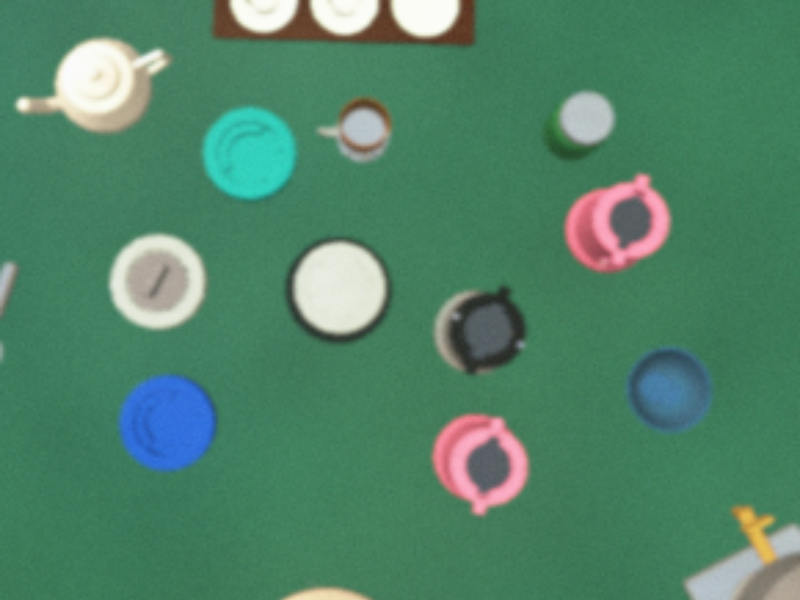

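View pics/sidec.png

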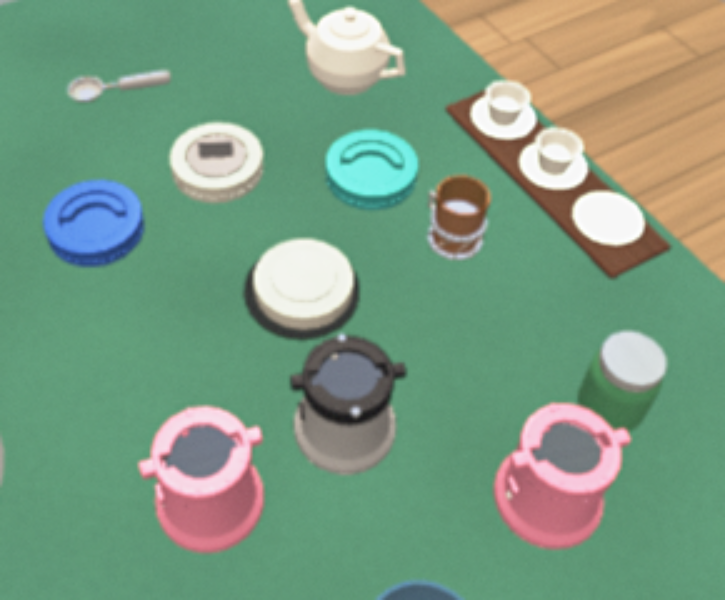

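Candidates for the lid's mould (top-view pixels): white block with the grey lid at (187,192), blue look-alike (190,243), turquoise one (221,145); plain white half on trivet at (254,194) is a bystander. Candidates for the grinder: black-collared steel one at (306,210), pink ones at (304,258) and (360,171). I choose white+grey lid and the black-collared grinder. The bar runs about -27° and the ears about -20°.

{"fn": "drive_tool", "kwargs": {"commands": "0.28 -0.24 0 0 0 -0.05 100;0.28 -0.24 0 0 0 -0.05 100;0.28 -0.24 0 0 0 0 100;0.28 -0.24 0 0 0 0 100;0.28 -0.24 0 0 0 0 100;0.28 -0.24 0 0 0 0 100;0.28 -0.24 0 0 0 0 100;0.28 -0.24 0 0 0 0 100;0.28 -0.24 0 0 0 0 100;0.28 -0.24 0 0 0 0 100;0 0 0 0 0 0 100;0 0 0 0 0 0 100", "force": 60}}

```text
time_s: 1.9
eef_pos: [488.1, 241.2, 227.6]
ee_rot: [-0.0, 0.241, 0.97, -0.0]
force: [0.0, -0.5, -1.3]
grip_width: 0.998
grip_force: 0.0
```

Run:
```python
from h import *
p=cam('wrist'); np.save('pics/w1.npy',p['pixels']); cv2.imwrite('pics/w1.png',p['pixels'])
print(p['f'],p['tc'],p['Rc'], sense()['eef_pos'])
for o,z in(('lid_bar',44),('mould_top',29)):
    for d in boxes_of(p,o)[:3]: print(o,np.round(d['position']),round(d['confidence'],2),atz(p,d['position'],z).round(1))
```

```text
276.99399708000783 [418.43341288 278.48701652 372.91261422] [[ 4.66548800e-01  8.41955274e-01  2.71004675e-01]
 [ 8.84495456e-01 -4.44083815e-01 -1.43029204e-01]
 [-7.54029322e-05  3.06432507e-01 -9.51892385e-01]] [487.22553808 242.18441113 227.7501166 ]
lid_bar [259. 185.] 0.95 [506.1 240.3  44. ]
mould_top [245. 304.] 0.89 [664.8 133.5  29. ]
mould_top [170.  51.] 0.71 [325.  221.2  29. ]
mould_top [257. 155.] 0.67 [474.5 254.   29. ]
```

View pics/w1.png

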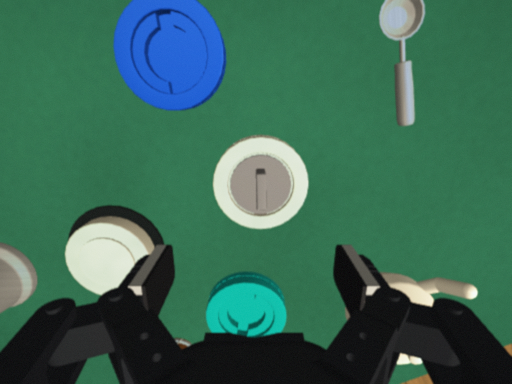

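Run:
```python
from h import *
s=sense();p=cam('wrist'); img=p['pixels']
hsv=cv2.cvtColor(img,cv2.COLOR_BGR2HSV)
m=((hsv[...,1]<70)&(hsv[...,2]>90)).astype(np.uint8); n,l,st,c=cv2.connectedComponentsWithStats(m)
k=l[190,225]; mm=(l==k).astype(np.uint8); print(st[k])
h=max(cv2.findContours(mm,0,1)[0],key=len)[:,0]
W=np.array([atz(p,u,29)[:2] for u in h]); print('white',cv2.minEnclosingCircle(W.astype(np.float32)),cv2.fitEllipse(W.astype(np.float32)))
cr=img[140:225,215:305]; print(hsv[200,240],hsv[200,260],hsv[172,260],hsv[200,220])
cv2.imwrite('pics/w1c.png',cv2.resize(cr,None,fx=6.6,fy=6.6,interpolation=cv2.INTER_CUBIC))
```

```text
[ 212  136   96   95 7037]
white ((509.4902038574219, 239.71636962890625), 63.40818786621094) ((509.8502197265625, 239.74391174316406), (122.5702896118164, 125.51412200927734), 63.07644271850586)
[ 14  28 155] [ 17  29 156] [15 26 60] [ 45  20 230]
```

View pics/w1c.png

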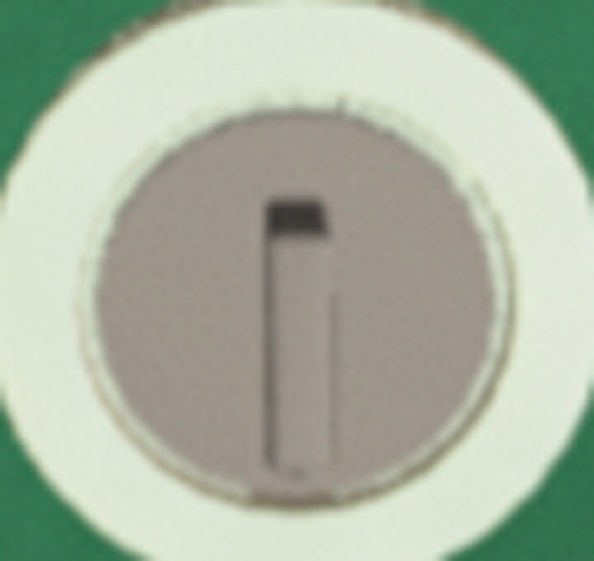

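Run:
```python
from h import *
s=sense();p=cam('wrist'); img=p['pixels']
f=lambda u:(u[0]/6.6+214.5,u[1]/6.6+139.5)
c=[atz(p,f(u),59)[:2] for u in((270,235),(328,235),(333,465),(275,468))]; c=np.array(c);print(c,c.mean(0))
d=(c[2]+c[3]-c[0]-c[1])/2; print(np.linalg.norm(d),np.degrees(np.arctan2(d[1],d[0])))
d2=c[1]-c[0];print(np.linalg.norm(d2),np.degrees(np.arctan2(d2[1],d2[0])))
hsv=cv2.cvtColor(img,cv2.COLOR_BGR2HSV)
print([atz(p,f(u),29)[:2] for u in((97,305),(497,305),(297,110),(297,495))])
y=q2R(s['ee_rot'])[:,1]; print('tool y',np.degrees(np.arctan2(y[1],y[0])),s['eef_pos'],s['time_s'])
```

```text
[[488.03640776 245.36470849]
 [492.78947273 254.46757355]
 [532.14879544 235.53793236]
 [527.72506383 225.7854853 ]] [510.17493494 240.28892492]
43.96451860456202 -25.973404327162118
10.269069032827343 62.42866779594974
[array([491.68943228, 205.41712553]), array([528.03740214, 275.02614571]), array([475.55379623, 257.84659164]), array([545.62038412, 221.84868381])]
tool y 62.33661357706509 [486.49755139 243.24162829 228.18191921] 2.1
```

White mould with grey lid at (260,182): bar top runs from (260,175) to (261,211), centre at world (510,240), angle -26°; choice confirmed. Descending and gripping.

{"fn": "drive_tool", "kwargs": {"commands": "0.12 -0.01 -0.2 0 0 0.035 60;0.11 -0.01 -0.3 0 0 0 60;0 0 -0.35 0 0 0 60;0 0 -0.35 0 0 0 60;0 0 -0.3 0 0 0 60;0 0 -0.2 0 0 0 60;0 0 -0.09 0 0 0 60;0 0 0 0 0 0 60;0 0 0 0 0 0 60;0 0 0 0 0 0 60"}}

```text
time_s: 2.98
eef_pos: [511.1, 240.8, 50.7]
ee_rot: [0.001, 0.226, 0.974, 0.001]
force: [0.7, -1.4, 0.3]
grip_width: 0.598
grip_force: 0.0
```

Run:
```python
from h import *
s=sense();p=cam('wrist'); img=p['pixels'];print(s['eef_pos'],s['force'],tips_ahead() if callable(tips_ahead) else tips_ahead)
cv2.imwrite('pics/w2.png',img)
```

```text
[511.06452071 240.82018433  50.68645873] [ 0.69099385 -1.40694341  0.29899378] 17.0
```

View pics/w2.png

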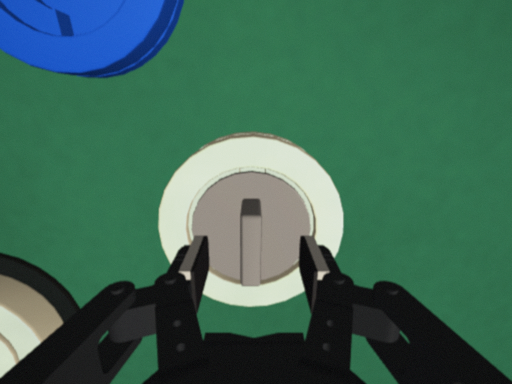

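The bar at (251,215–285) lies midway between the fingers (208 and 300). Closing.

{"fn": "drive_tool", "kwargs": {"commands": "0 0 0 0 0 0 0;0 0 0 0 0 0 0;0 0 0 0 0 0 0;0 0 0 0 0 0 0;0 0 0 0 0 0 0;0 0 0 0 0 0 0;0 0 0 0 0 0 0;0 0 0 0 0 0 0", "force": 60}}

```text
time_s: 3.7
eef_pos: [510.5, 240.2, 49.5]
ee_rot: [0.0, 0.226, 0.974, -0.0]
force: [-2.0, -3.1, 5.2]
grip_width: 0.111
grip_force: 58.9
```

{"fn": "drive_tool", "kwargs": {"commands": "0 0 0.05 0 0 0 0;0 0 0.08 0 0 0 0;0 0 0.1 0 0 0 0;0 0 0.15 0 0 0 0;0 0 0.2 0 0 0 0;0 0 0.3 0 0 0 0;0 0 0.3 0 0 0 0;0 0 0.3 0 0 0 0;0 0 0.3 0 0 0 0;0 0 0 0 0 0 0;0 0 0 0 0 0 0;0 0 0 0 0 0 0"}}

```text
time_s: 4.7
eef_pos: [509.8, 240.3, 226.7]
ee_rot: [-0.0, 0.226, 0.974, -0.0]
force: [-0.6, -0.4, -1.3]
grip_width: 0.111
grip_force: 58.7
```

Run:
```python
from h import *
s=sense();p=cam('wrist'); img=p['pixels'];print(s['eef_pos'],s['force'],s['grip_force'])
t=cam('side')['pixels'];q=cam('top')
cv2.imwrite('pics/w3.png',np.hstack([cv2.resize(img,(400,300)),cv2.resize(t[90:320,130:430],(400,300))]));cv2.imwrite('pics/top2.png',q['pixels'])
for d in boxes_of(q,'collar_top')[:3]: print(np.round(d['position']),atz(q,d['position'],115).round(1))
```

```text
[509.84863342 240.30510668 226.65577862] [-0.62222354 -0.37781817 -1.32382804] 58.733988662716
[308. 259.] [ 287.2 -197.5  115. ]
[352. 173.] [ 584.1 -344.   115. ]
[303. 210.] [ 451.3 -176.9  115. ]
```

View pics/w3.png

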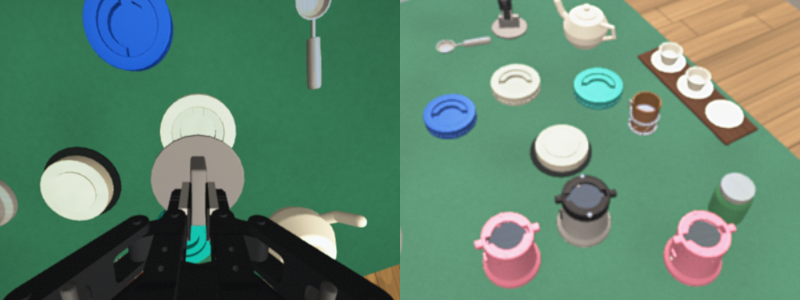

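Lid lifted cleanly (left picture), mould empty. Moving so that the collar shows in the wrist view unhidden.

{"fn": "drive_tool", "kwargs": {"commands": "0 -0.15 0 0 0 0 0;0 -0.3 0 0 0 0 0;0.02 -0.36 0 0 0 0 0;0.02 -0.36 0 0 0 0 0;0.02 -0.36 0 0 0 0 0;0.02 -0.36 0 0 0 0 0;0.02 -0.36 0 0 0 0 0;0.02 -0.36 0 0 0 0 0;0.02 -0.36 0 0 0 0 0;0.02 -0.36 0 0 0 0 0;0.02 -0.36 0 0 0 0 0;0.02 -0.36 0 0 0 0 0;0 -0.3 0 0 0 0 0;0 -0.2 0 0 0 0 0;0 0 0 0 0 0 0;0 0 0 0 0 0 0;0 0 0 0 0 0 0;0 0 0 0 0 0 0"}}

```text
time_s: 6.4
eef_pos: [530.3, -213.6, 226.9]
ee_rot: [-0.0, 0.226, 0.974, 0.0]
force: [0.1, 0.5, -0.6]
grip_width: 0.113
grip_force: 58.8
```

Run:
```python
from h import *
import pickle
s=sense();p=cam('wrist'); img=p['pixels'];print(s['time_s'],s['eef_pos'],s['force'],s['grip_force'],p['tc'])
pickle.dump((s,p),open('w4.pkl','wb'))
cv2.imwrite('pics/w4.png',cv2.resize(img,(800,600)))
for d in boxes_of(p,'collar_top')[:3]: print(np.round(d['position']),atz(p,d['position'],115).round(1))
```

```text
6.4 [ 530.33195415 -213.56794551  226.90003828] [ 0.09502533  0.52890383 -0.58363191] 58.756829663179815 [ 459.4638121  -178.56633303  372.20646261]
[241.  96.] [ 449.1 -185.7  115. ]
[ 36. 146.] [ 404.6 -375.6  115. ]
[162. 258.] [ 556.3 -333.6  115. ]
```

View pics/w4.png

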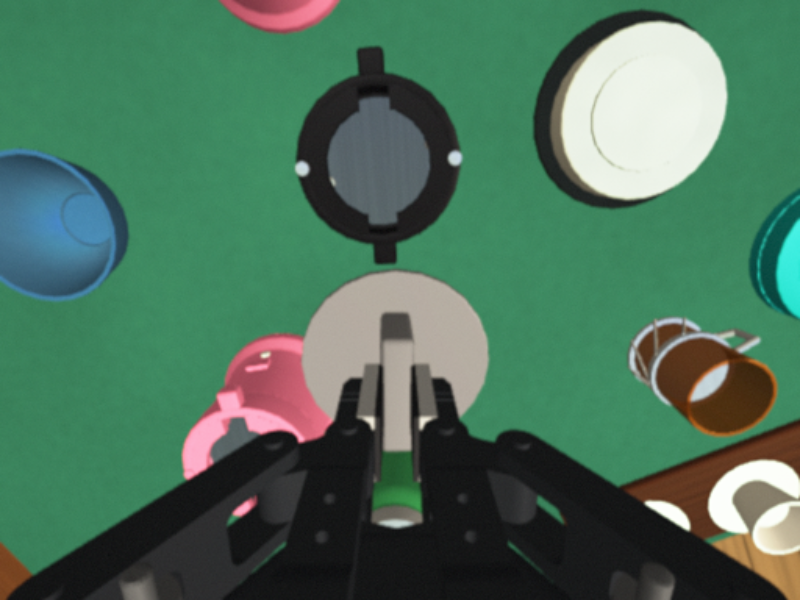

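```bash
cat > m.py <<'E'
from h import *
from scipy.optimize import least_squares
def fit(W,r):
    f=lambda q:np.hypot(W[:,0]-q[0],W[:,1]-q[1])-(r if r else q[2])
    o=least_squares(f,[*W.mean(0),45],loss='soft_l1'); return o.x,np.abs(f(o.x)).mean()
def collar(p,z=115):
    g=p['pixels'].max(2); u0=proj(p,[450,-184,z])[0]
    mk=(cv2.GaussianBlur(g,(3,3),0)<62).astype(np.uint8)
    cs=cv2.findContours(mk,cv2.RETR_CCOMP,1)[0]
    cs=[c[:,0] for c in cs if len(c)>60 and np.hypot(*(c[:,0].mean(0)-u0))<25]
    for c in cs:
        W=np.array([atz(p,u,z)[:2] for u in c]); x,e=fit(W,None); r=np.hypot(*(W-x[:2]).T)
        print('contour',len(c),x.round(1),e.round(2))
        if x[2]>38:
            k=(r>x[2]-3)&(r<x[2]+3); x,e=fit(W[k],None); print(' circ',x.round(1),e.round(2))
            V=W-x[:2]; r=np.hypot(*V.T); E=V[r>53]
            d=E@np.linalg.svd(E)[2][0]; a,b=E[d>0].mean(0),E[d<0].mean(0); v=a-b; print(' ear',np.degrees(np.arctan2(v[1],v[0])),'mid',(a+b)/2+x[:2])
E
python3 - <<'E'
from m import *
import pickle
s,p=pickle.load(open('w4.pkl','rb')); k=.64
collar(p)
st=[atz(p,np.array(u)*k,116)[:2] for u in((303,169),(455,158))]; v=st[1]-st[0]; print('studs',np.mean(st,0),np.degrees(np.arctan2(v[1],v[0])),np.hypot(*v))
hsv=cv2.cvtColor(p['pixels'],cv2.COLOR_BGR2HSV); print(hsv[210,220])
m=((hsv[...,1]<60)&(hsv[...,2]>110)&(hsv[...,2]<190)).astype(np.uint8); n,l,_,_=cv2.connectedComponentsWithStats(m)
c=max(cv2.findContours((l==l[210,220]).astype(np.uint8),0,1)[0],key=len)[:,0]; 
W=np.array([atz(p,u,206.4)[:2] for u in c if u[1]<225 and (u[1]<215 or u[0]>300)]); print('lid',fit(W,40),fit(W,None))
b=[atz(p,np.array(u)*k,236.4)[:2] for u in((384,338),(413,338))]; print('bar end',b, np.mean(b,0)+23*np.array([np.cos(np.radians(-26.1)),np.sin(np.radians(-26.1))]))
y=q2R(s['ee_rot'])[:,1]; print('tool y',np.degrees(np.arctan2(y[1],y[0])))
E
```

```text
contour 363 [ 455.  -188.1   45.4] 2.46
 circ [ 455.1 -188.1   45.2] 0.38
 ear -22.22518352952725 mid [ 455.15089946 -188.17366342]
contour 213 [ 455.3 -188.    30. ] 1.48
studs [ 455.84819735 -187.69111105] 67.93260597409866 86.00089170253595
[ 18  24 179]
lid (array([ 531.85917214, -214.54676568,   45.        ]), np.float64(0.3128318766996006)) (array([ 530.85683086, -213.96615958,   39.05156021]), np.float64(0.22385843397525043))
bar end [array([ 508.64874536, -207.12738304]), array([ 512.9597026 , -198.29655137])] [ 531.45885822 -212.83056811]
tool y 63.89334424322348
```

{"fn": "drive_tool", "kwargs": {"commands": "-0.16 0.06 0 0 0 0.045 0;-0.2 0.07 0 0 0 0.045 0;-0.2 0.07 0 0 0 0 0;-0.2 0.06 0 0 0 0 0;0 0 -0.2 0 0 0 0;0 0 -0.2 0 0 0 0;0 0 -0.14 0 0 0 0;0 0 -0.06 0 0 0 0;0 0 0 0 0 0 0;0 0 0 0 0 0 0;0 0 0 0 0 0 0"}}

```text
time_s: 7.42
eef_pos: [454.7, -188.8, 168.0]
ee_rot: [0.001, 0.192, 0.981, -0.0]
force: [1.1, 0.5, -0.9]
grip_width: 0.113
grip_force: 58.7
```

Run:
```python
from h import *
s=sense();p=cam('wrist');print(s['eef_pos'],s['force'],s['wrist_torque'],s['grip_force'])
y=q2R(s['ee_rot'])[:,1]; print('tool y',np.degrees(np.arctan2(y[1],y[0])))
q=cam('side');u=proj(q,[455,-188,140])[0].astype(int); c=q['pixels'][u[1]-50:u[1]+50,u[0]-67:u[0]+67]
cv2.imwrite('pics/w5.png',np.hstack([cv2.resize(p['pixels'],(400,300)),cv2.resize(c,(400,300))]))
```

```text
[ 454.74528093 -188.79013656  167.98986098] [ 1.13739947  0.53192692 -0.86287908] [ 0.02284976 -0.05553513 -0.01323637] 58.744416455738246
tool y 67.89459332375013
```

View pics/w5.png

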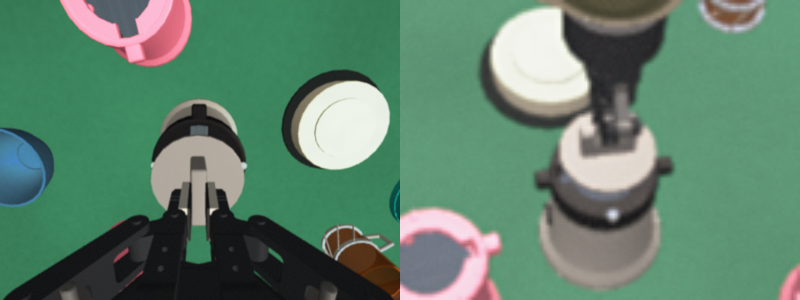

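The bar end (198,165) is in line with the ear (198,110) and the studs sit evenly at the sides. Lowering.

{"fn": "drive_tool", "kwargs": {"commands": "0 0 -0.05 0 0 0 0;0 0 -0.05 0 0 0 0;0 0 -0.05 0 0 0 0;0 0 -0.03 0 0 0 0;0 0 -0.02 0 0 0 0;0 0 0 0 0 0 0;0 0 0 0 0 0 0"}}

```text
time_s: 8.1
eef_pos: [454.3, -188.7, 147.0]
ee_rot: [-0.0, 0.192, 0.981, 0.0]
force: [-0.2, 0.1, 0.1]
grip_width: 0.117
grip_force: 58.8
```

{"fn": "drive_tool", "kwargs": {"commands": "0 0 -0.03 0 0 0 0;0 0 -0.02 0 0 0 0;0 0 -0.01 0 0 0 0;0 0 0 0 0 0 0;0 0 0 0 0 0 0"}}

```text
time_s: 8.52
eef_pos: [454.3, -188.9, 141.5]
ee_rot: [0.0, 0.192, 0.981, -0.0]
force: [-2.6, 0.1, 4.7]
grip_width: 0.107
grip_force: 59.4
```

{"fn": "drive_tool", "kwargs": {"commands": "0 0 -0.005 0 0 0 0;0 0 0 0 0 0 0;0 0 0 0 0 -0.05 0;0 0 0 0 0 -0.08 0;0 0 0 0 0 -0.08 0;0 0 0 0 0 -0.08 0;0 0 0 0 0 -0.08 0;0 0 0 0 0 -0.08 0;0 0 0 0 0 -0.05 0;0 0 0 0 0 0 0;0 0 0 0 0 0 0;0 0 0 0 0 0 0", "force": 90}}

```text
time_s: 9.52
eef_pos: [455.1, -188.5, 141.5]
ee_rot: [0.001, 0.38, 0.925, 0.0]
force: [2.0, 3.6, 7.8]
grip_width: 0.094
grip_force: 89.3
```

Run:
```python
from h import *
s=sense();print(s['eef_pos'],s['force'],s['wrist_torque'],s['grip_force'])
y=q2R(s['ee_rot'])[:,1]; print('tool y',np.degrees(np.arctan2(y[1],y[0])))
```

```text
[ 455.1485064  -188.4772063   141.46316158] [1.96536712 3.61893831 7.81819091] [ 0.59883132 -0.2708423   0.14622617] 89.33922566240653
tool y 45.38248425042804
```

{"fn": "drive_tool", "kwargs": {"commands": "0 0 0 0 0 -0.08 0;0 0 0 0 0 -0.08 0;0 0 0 0 0 -0.08 0;0 0 0 0 0 -0.08 0;0 0 0 0 0 -0.08 0;0 0 0 0 0 -0.06 0;0 0 0 0 0 -0.04 0;0 0 0 0 0 0 0;0 0 0 0 0 0 0;0 0 0 0 0 0 0;0 0 0 0 0 0 0"}}

```text
time_s: 10.43
eef_pos: [455.6, -188.3, 141.5]
ee_rot: [0.002, 0.553, 0.833, 0.001]
force: [4.7, 4.5, 5.3]
grip_width: 0.101
grip_force: 89.2
```

Run:
```python
from h import *
s=sense();p=cam('wrist');print(s['eef_pos'],s['force'],s['wrist_torque'],s['grip_force'])
y=q2R(s['ee_rot'])[:,1]; print('tool y',np.degrees(np.arctan2(y[1],y[0])))
q=cam('side');u=proj(q,[455,-188,140])[0].astype(int); c=q['pixels'][u[1]-50:u[1]+50,u[0]-67:u[0]+67]
cv2.imwrite('pics/w6.png',np.hstack([cv2.resize(p['pixels'],(400,300)),cv2.resize(c,(400,300))]))
```

```text
[ 455.62696532 -188.34831804  141.4605997 ] [4.68137434 4.48185721 5.33736046] [ 0.75499153 -0.90896043  0.23647057] 89.19854833278805
tool y 22.888590787768795
```

View pics/w6.png

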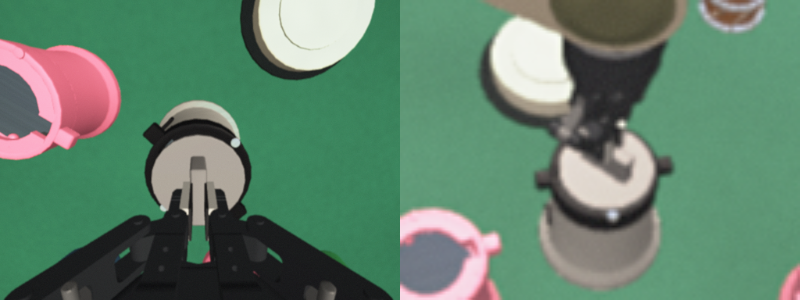

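The lid sits flat in the collar. The bar, pointing up at (198,165), lies midway between the ear (154,131) and the stud (235,142), so about 45°. Handing in.

```bash
python3 -c "from rig import finish_job; print(finish_job())"
```

```text
the job is handed in; nothing more can be done
None
```

I handed the job in at about 10.5 s of robot time: the lid is home in the black collar, turned about 45° clockwise, and still held at about 89 N. I could not read the switch ring directly, and no verdict came back.

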